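# Open the folding lamp board

## Task

The folding wooden lamp board on the shelf has to be opened, but the little battery tealight is standing where its leaf will come down. First push the tealight along the shelf, upright and without picking it up, until it is wholly clear of that place; then push the half-raised leaf up and over its hinge with the fingertips and press it down until it lies flat on the shelf on the other side. Leave the three diyas, the aarti stand, the pink box, the incense holder and the bell where they are.

Things in the scene. Friction and masses are not known exactly. Their poses are not given: they have to be found in the camera images.
- board: lower panel of a folding board, fixed to the shelf: plain wood, 180 mm along the brass hinge (x), 128 mm wide, 14 mm thick. Origin at shelf height (z = 0) below the middle of the hinge line; x runs along the hinge, y points across it to the side where the leaf must come down, z up. It covers x +-90, y -130 to -2 mm; the opened leaf will cover x +-90, y 2 to 130, z 0 to 14 mm.
- leaf (a joint): angle of the upper panel (leaf: same size, 130 g) about the hinge line, 14 mm above the shelf at the board's y = 0. 0: folded on the lower panel; 1.571 upright; 3.142 flat on the shelf on the +y side, its top face then at 14 mm. Starts part-raised, 0.35 to 0.75. Stiff hinge (0.15 N m): it stays at any angle it is left at; turning it takes 2 to 6 N pushed level at the free edge.
- leaf_edge (a point): middle of the leaf's free edge, on its inner face (the face towards the lower panel at the start, upward when opened), 130 mm from the hinge line. The leaf's 14 mm thickness lies behind this face.
- tealight: battery tealight: short aluminium-coloured cylinder 40 mm across and 24 mm high, with a white top and a small amber flame-shaped bulb up to 38 mm high, about 40 g. It stands loose on the shelf on the board's +y side. Origin: centre of its underside.
- diya1: small open terracotta-coloured ceramic oil lamp, 72 mm across plus a 10 mm spout, 24 mm high; loose, to be left alone. Origin: centre of its underside.
- diya2: a second such lamp; loose, to be left alone. Origin: centre of its underside.
- diya3: a third such lamp; loose, to be left alone. Origin: centre of its underside.
- aarti_stand: silver-toned steel aarti stand, foot 90 mm across, 158 mm high with a handle at the top reaching 94 mm out; loose, to be left alone. Origin: centre of its underside.
- pink_box: pink plastic box with a snap lid, 91 x 131 x 54 mm; loose, to be left alone. Origin: centre of its underside.
- incense_holder: low dark wooden incense trough, 36 x 240 mm, 20 mm high at most; loose, to be left alone. Origin: centre of its underside.
- bell: small brass hand bell, 60 mm across, 100 mm high; loose, to be left alone. Origin: centre of its underside.
Mind the look-alikes: they are no part of the job. There is more than one size of the tealight; the job needs the smallest.

How it is judged:
By the outcome, as a careful person would: the job done as asked, in the order asked, and still so for the second after the job is handed in, with the robot touching nothing.
It also fails if it takes over 59 s, if anything falls off the work surface, if the arm or the gripper's body presses on something with over 40 N, if the wrist force passes 120 N, or if a joint passes its speed limit or range.

## Robot

A 7-joint arm with a two-finger parallel gripper is mounted at the origin on the work surface. World frame = base frame: x ahead of the robot, y to its left, z up, the work surface at z = 0. Lengths are in m, angles in rad, forces in N, time in s.
With the tool pointing down it reaches from about 0.425 to 0.875 m from the base axis. Payload 4.7 kg.
Tool frame: the origin (TCP) lies at the very end of the fingers, on their centre line; the grasp point (between the pads) lies 19 mm behind it; z points along the fingers, y is the direction in which the jaws open and shut (so a half turn about z gives the same grasp; the last joint's range is limited). The gripper opens to 85 mm and grips with 20 to 120 N. Pads are 22 mm wide; open, the fingers measure 114 mm over their backs; the gripper's body (76 mm by 85 mm) begins 54 mm behind the grasp point. The pads swing forward as they close: fully open they stand 13 mm farther back than shut.
Start: joints at [-1.164, 0.321, -0.07, 1.45, 0.023, 1.371, -0.057], TCP at [0.249, 0.601, 0.231] pointing down, gripper open.
Joint ranges: [-2.86, 2.86], [-0.3, 2.09], [-1.38, 1.24], [0.06, 2.45], [-1.56, 4.7], [0.09, 2.05], [-2.69, 2.69]. Speed limits (rad/s): [2.57, 2.57, 3.14, 3.14, 3.14, 3.14, 3.14].

## Interface

Orientations are given as a rotation vector (axis times angle).
In Python, from cell import status, viewer, finish_job gives the robot as it stands.
- The arm moves only by the tool play_rows, never from a script. Its argument "rows" is a list of rows, each an object with "delta_pos": the shift along the tool's x, y, z in mm, a list of three; "turn": the turn, a rotation vector about the tool's x, y, z in rad, a list of three; "grip": the gripper command: -1 is shut, 1 is fully open, values between are in proportion. A call has 1 to 20 rows; each row shifts and turns the commanded pose from where the row before left it, along the tool's axes as they then stand; what a row does not reach is not made up. A row lasts 1/10 s, in which the tool goes at most 50 mm and 8.59 degrees, less where a joint would pass 70% of its speed; a pose out of reach is approached as far as the arm can. A call with a gripper value outside its range is refused whole. The fingers move at their own pace and stop on an object; the grip force is fixed at half the most. Time passes only in rows, so rows that do not move let the fingers close. It gives the time, the measured TCP pose, the force and the opening at its end, in the units of the state.
- status.sense(): the state, without advancing time (a new reading comes with each control period).
- viewer.read_camera(name): name is "scene" or "top" or "wrist"; returns the picture (384x512x3 uint8, red, green, blue); there is no depth.
- viewer.camera_info(name): a dict with "fx", "fy", "cx", "cy" (pixels), "k1" (the pictures are not rectified: a ray, as slopes to the right and down, at radius r is drawn at 1 + k1 r^2 times it, then the intrinsics apply), "rvec" (rotation vector, rad) and "tvec" (3), from world to camera coordinates, as OpenCV has them. Camera axes: x right, y down, z forward; pixel columns grow to the right and rows downward; lengths in m; the calibration is good to about 2 mm. A picture is of the moment at which its call begins: read the wrist's pose just before it. camera_info takes no time and is no camera call; for the wrist camera it gives the pose at the moment of the call.
- finish_job(): hands the job in, once; it reports no verdict.
The state is a dict: "time_s": time; "qpos": joint angles; "joint_vel": joint speeds; "effort": joint torques, N m; "ee_pos": TCP position; "orientation": TCP orientation; "contact_force": force on the tool from outside, world axes, zero at the start; "moment": the same for the moment, N m; "finger_gap": finger opening in m.
Only numpy, scipy, OpenCV 4.12 (cv2) and the standard library are available. Lean on these libraries where they do the work, as an engineer would, in place of code of your own. Each camera call takes 0.05 s, during which the arm holds its last target.

## Working session

There is one attempt and no reset: what is moved stays moved. The work goes in short steps, Python scripts to look and compute and a tool call to move; the robot and the scene stay as the last step left them, time stands still between calls to the robot, and variables do not carry over. Pictures are saved under pics/ and viewed, and the job is handed in when it is done.

Besides the shell and the picture viewer there is one more tool, called after "Call:" as name(argument=value, ...), one argument or row to a line, values as JSON. play_rows: Moves the arm, as the interface text tells. Its arguments: {"type":"object","properties":{"rows":{"type":"array","items":{"type":"object","properties":{"delta_pos":{"type":"array","items":{"type":"number"}},"turn":{"type":"array","items":{"type":"number"}},"grip":{"type":"number"}}}}},"required":["rows"]}

```bash
ls; mkdir -p pics; python3 - <<'E'
from cell import status, viewer
import cv2
print(status.sense())
for n in ("scene","top","wrist"):
    print(n,viewer.camera_info(n))
    im=viewer.read_camera(n); cv2.imwrite(f"pics/{n}0.png",cv2.cvtColor(im,cv2.COLOR_RGB2BGR))
E
```

```text
pics
{'time_s': 0.0, 'qpos': array([-1.16393255,  0.3218149 , -0.07006942,  1.45166481,  0.02263101,
        1.37079871, -0.05690059]), 'joint_vel': array([-6.14474084e-04, -1.10912161e-03, -5.04239481e-04, -1.30035635e-04,
       -6.38581214e-05, -5.88007992e-04, -4.02264152e-04]), 'effort': array([-3.27763491e-04, -4.93596661e+01, -3.82516310e-01, -3.14322066e+01,
        1.29804484e-02,  1.16371724e-02, -9.53741193e-06]), 'ee_pos': array([0.24864342, 0.59998654, 0.23023377]), 'orientation': array([-6.12914112e-01, -3.08097894e+00,  2.95945922e-03]), 'contact_force': array([ 0.87732008, -0.21623084,  0.11684409]), 'moment': array([-0.04073372,  0.00375296,  0.02320229]), 'finger_gap': 0.0850398679722651}
scene {'fx': 389.5743518759329, 'fy': 389.5743518759329, 'cx': 254.16303527503624, 'cy': 189.12823430051108, 'k1': -0.04902350300728239, 'rvec': array([ 1.17707929,  2.40973902, -0.90298951]), 'tvec': array([ 0.32787195, -0.29909514,  1.27528902])}
top {'fx': 349.90946553435793, 'fy': 349.90946553435793, 'cx': 250.29265033614195, 'cy': 189.6753507101887, 'k1': -0.11011769345830913, 'rvec': array([ 2.16310718, -2.12383577,  0.1422812 ]), 'tvec': array([0.00850405, 0.53521288, 0.91349861])}
wrist {'fx': 270.17168924551316, 'fy': 270.17168924551316, 'cx': 251.34814741822314, 'cy': 194.90612829620787, 'k1': -0.0487437819559393, 'rvec': array([-2.37837858, -1.59106044, -0.25613766]), 'tvec': array([-0.64781731, -0.04252604,  0.38033473])}
```

View pics/scene0.png

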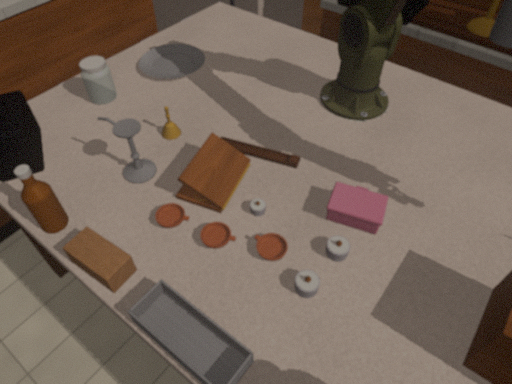

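View pics/top0.png

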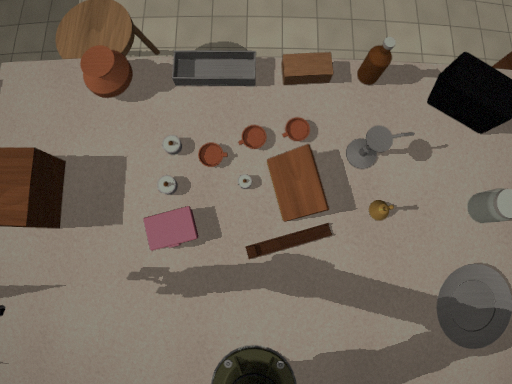

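View pics/wrist0.png

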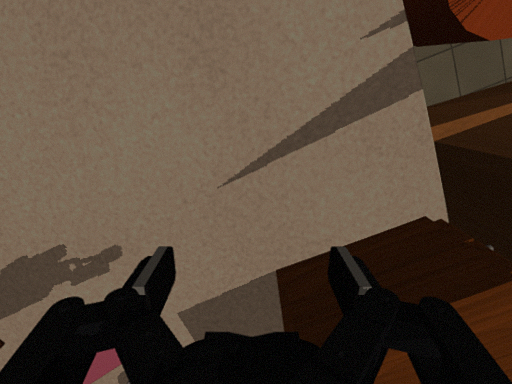

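Tealight candidates in the top picture are (172,145), (167,185) and (245,182). The one at (245,182), beside the board, looks smallest. I'll check it in a close crop and measure.

```bash
cat > h.py <<'E'
import numpy as np, cv2
from cell import status, viewer
def ray(info,uv):
    uv=np.atleast_2d(np.array(uv,float))
    s=(uv-[info['cx'],info['cy']])/[info['fx'],info['fy']]
    K=np.eye(3); p=cv2.undistortPoints(s.reshape(-1,1,2),K,np.array([info['k1'],0,0,0.])).reshape(-1,2)
    R,_=cv2.Rodrigues(np.array(info['rvec'])); t=np.array(info['tvec'])
    d=np.c_[p,np.ones(len(p))]@R; return -R.T@t,d
def onz(info,uv,z):
    c,d=ray(info,uv); return c+d*((z-c[2])/d[:,2])[:,None]
def proj(info,P):
    K=np.array([[info['fx'],0,info['cx']],[0,info['fy'],info['cy']],[0,0,1.]])
    return cv2.projectPoints(np.atleast_2d(np.array(P,float)),np.array(info['rvec']),np.array(info['tvec']),K,np.array([info['k1'],0,0,0.]))[0].reshape(-1,2)
def tri(i1,a,i2,b):
    c1,d1=ray(i1,a);c2,d2=ray(i2,b);d1=d1[0]/np.linalg.norm(d1);d2=d2[0]/np.linalg.norm(d2)
    s=np.linalg.lstsq(np.c_[d1,-d2],c2-c1,rcond=None)[0]
    p,q=c1+s[0]*d1,c2+s[1]*d2; return (p+q)/2,np.linalg.norm(p-q)
E
python3 - <<'E'
import cv2
a=cv2.imread('pics/top0.png')[100:270,130:430];cv2.imwrite('pics/topc.png',cv2.resize(a,None,fx=2.66,fy=2.66,interpolation=2))
a=cv2.imread('pics/scene0.png')[90:310,130:400];cv2.imwrite('pics/scenec.png',cv2.resize(a,None,fx=2.7,fy=2.7,interpolation=2))
E
```

```text
(no output)
```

View pics/topc.png

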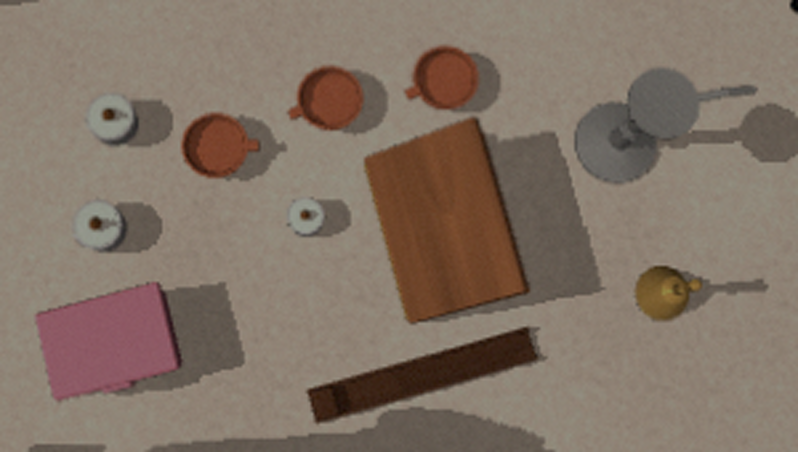

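View pics/scenec.png

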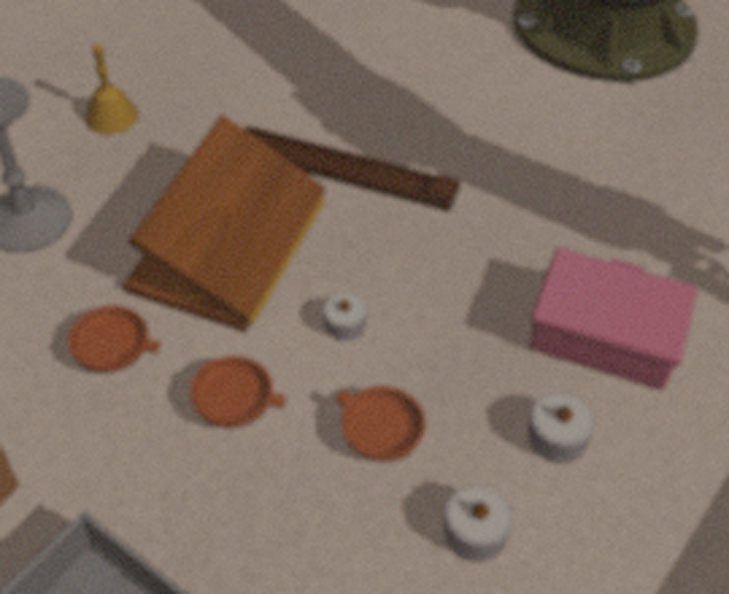

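```bash
python3 - <<'E'
from h import *
T=viewer.camera_info('top');S=viewer.camera_info('scene')
t=lambda a:np.array(a)/2.66+[130,100]
s=lambda a:np.array(a)/2.7+[130,90]
np.set_printoptions(precision=4,suppress=True)
for n,a,b in (('freeA(near robot)',(527,292),(223,117)),('freeB(far)',(475,118),(133,240)),('hingeNear',(410,322),(324,188)),('hingeFar',(366,157),(248,318)),('tl bulb',(306,214),(343,305))):
    print(n,*tri(T,t(a),S,s(b)))
print('hinge far top z.026',onz(T,t((366,157)),.026),'near',onz(T,t((410,322)),.026))
print('hinge bottom scene far z0',onz(S,s((246,329)),0), 'board bottom left',onz(S,s((124,287)),0))
for n,p,z in (('tl',(306,217),.024),('tl2',(112,119),.036),('tl3',(100,226),.036),('d1',(215,145),.024),('d1spout',(259,146),.02),('d2',(332,98),.024),('d2sp',(290,114),.02),('d3',(446,77),.024),('d3sp',(407,93),.02),('box1',(38,314),.054),('box2',(157,283),.054),('box3',(180,366),.054),('box4',(57,398),.054),('inc1',(308,390),.01),('inc2',(317,421),.01),('inc3',(540,355),.01),('inc4',(530,328),.015),('stand foot',(617,142),0.005),('stand top',(664,103),.15),('bell',(662,293),.03)):
    print(n,onz(T,t(p),z))
print('box corner z0 nearest', onz(S,s((533,348)),0))
E
```

```text
freeA(near robot) [ 0.4799 -0.1846  0.0758] 0.0018262749278494161
freeB(far) [ 0.6538 -0.1347  0.0776] 0.0008341538985256442
hingeNear [ 0.4528 -0.0764  0.0212] 0.0016621342823286546
hingeFar [ 0.6253 -0.0284  0.0205] 1.9561351571195965e-05
tl bulb [0.563  0.0327 0.0247] 0.0019810310569143464
hinge far top z.026 [[ 0.624  -0.0282  0.026 ]] near [[ 0.452  -0.0753  0.026 ]]
hinge bottom scene far z0 [[ 0.6246 -0.0331  0.    ]] board bottom left [[ 0.658  -0.1575  0.    ]]
tl [[0.5594 0.0334 0.024 ]]
tl2 [[0.6586 0.2398 0.036 ]]
tl3 [[0.5443 0.2462 0.036 ]]
d1 [[0.6348 0.1312 0.024 ]]
d1spout [[0.6354 0.085  0.02  ]]
d2 [[0.6881 0.0085 0.024 ]]
d2sp [[0.6709 0.0529 0.02  ]]
d3 [[ 0.7137 -0.1129  0.024 ]]
d3sp [[ 0.6963 -0.0715  0.02  ]]
box1 [[0.4509 0.3006 0.054 ]]
box2 [[0.4847 0.1808 0.054 ]]
box3 [[0.4026 0.1545 0.054 ]]
box4 [[0.3678 0.2768 0.054 ]]
inc1 [[0.3809 0.028  0.01  ]]
inc2 [[0.3494 0.0181 0.01  ]]
inc3 [[ 0.4206 -0.2126  0.01  ]]
inc4 [[ 0.4483 -0.2012  0.015 ]]
stand foot [[ 0.6512 -0.3017  0.005 ]]
stand top [[ 0.6526 -0.3019  0.15  ]]
bell [[ 0.4854 -0.3369  0.03  ]]
box corner z0 nearest [[0.4813 0.1859 0.    ]]
```

```bash
cat >> h.py <<'E'
from scipy.spatial.transform import Rotation as Ro
yaw=0.265; O=np.array([.538,-.0555,0])
BX=np.array([np.cos(yaw),np.sin(yaw),0]);BY=np.array([-np.sin(yaw),np.cos(yaw),0])
def tob(p): p=np.array(p)-O; return np.array([p@BX,p@BY,p[2]])*1000
def st():
    s=status.sense(); R=Ro.from_rotvec(s['orientation']).as_matrix()
    B=np.c_[BX,BY,[0,0,1]]
    print('t',round(s['time_s'],2),'board mm',tob(s['ee_pos']).round(1),'gap',round(s['finger_gap'],4),'F board',(B.T@s['contact_force']).round(1)); print((R.T@B).round(3)); print('q',s['qpos'].round(2))
    return s,R
E
python3 - <<'E'
from h import *
s,R=st(); print(R.round(3))
# rotation to make tool x = -/+ BY
for sg in (1,-1):
    z=np.array([0,0,-1.]);x=sg*BY;y=np.cross(z,x);D=np.c_[x,y,z]
    print(sg,Ro.from_matrix(R.T@D).as_rotvec())
    P=O+.044*BX+.03*BY;P[2]=.23
    print('delta in D axes mm',(D.T@(P-s['ee_pos']))*1000)
E
```

```text
t 0.15 board mm [-107.5  708.5  230.5] gap 0.0857 F board [ 0.  -0.5  0.2]
[[-0.791  0.611 -0.   ]
 [ 0.611  0.791 -0.001]
 [-0.001 -0.001 -1.   ]]
q [-1.16  0.32 -0.07  1.45  0.02  1.37 -0.06]
[[-0.924  0.383 -0.   ]
 [ 0.383  0.924 -0.001]
 [-0.    -0.001 -1.   ]]
1 [-1.32168414e-03  7.41713370e-04  9.13012995e-01]
delta in D axes mm [-6.78503224e+02  1.51494203e+02  4.62775261e-01]
-1 [-8.89122962e-04 -1.58435828e-03 -2.22857901e+00]
delta in D axes mm [ 6.78503224e+02 -1.51494203e+02  4.62775261e-01]
```

Choice: the tealight at top (245,182), about 36 px across in the crop against 50 px for the two others. The crop confirms it is the smallest. In the board frame it stands at x 44, y 80 mm. I'll push it along +y with the fingers slightly open as a cradle. First I'll align tool x with board y.

Call:
play_rows(
  rows=[
    {"delta_pos": [0, 0, 0], "turn": [0, 0, 0.114], "grip": -0.44},
    {"delta_pos": [0, 0, 0], "turn": [0, 0, 0.114], "grip": -0.44},
    {"delta_pos": [0, 0, 0], "turn": [0, 0, 0.114], "grip": -0.44},
    {"delta_pos": [0, 0, 0], "turn": [0, 0, 0.114], "grip": -0.44},
    {"delta_pos": [0, 0, 0], "turn": [0, 0, 0.114], "grip": -0.44},
    {"delta_pos": [0, 0, 0], "turn": [0, 0, 0.114], "grip": -0.44},
    {"delta_pos": [0, 0, 0], "turn": [0, 0, 0.114], "grip": -0.44},
    {"delta_pos": [0, 0, 0], "turn": [0, 0, 0.114], "grip": -0.44},
    {"delta_pos": [-25, 5, 0], "turn": [0, 0, 0], "grip": -0.44},
    {"delta_pos": [-25, 5, 0], "turn": [0, 0, 0], "grip": -0.44},
    {"delta_pos": [-25, 5, 0], "turn": [0, 0, 0], "grip": -0.44},
    {"delta_pos": [-25, 5, 0], "turn": [0, 0, 0], "grip": -0.44},
    {"delta_pos": [-25, 5, 0], "turn": [0, 0, 0], "grip": -0.44},
    {"delta_pos": [-25, 5, 0], "turn": [0, 0, 0], "grip": -0.44},
    {"delta_pos": [-25, 5, 0], "turn": [0, 0, 0], "grip": -0.44},
    {"delta_pos": [-25, 5, 0], "turn": [0, 0, 0], "grip": -0.44},
    {"delta_pos": [-25, 5, 0], "turn": [0, 0, 0], "grip": -0.44},
    {"delta_pos": [-25, 5, 0], "turn": [0, 0, 0], "grip": -0.44},
    {"delta_pos": [-25, 5, 0], "turn": [0, 0, 0], "grip": -0.44},
    {"delta_pos": [-25, 5, 0], "turn": [0, 0, 0], "grip": -0.44},
  ],
)

```text
time_s: 2.15
ee_pos: [0.3858, 0.3257, 0.2311]
orientation: [-1.907, -2.496, 0.0]
contact_force: [0.2, 1.1, -0.1]
finger_gap: 0.0238
```

```bash
python3 - <<'E'
from h import *
st()
E
```

```text
t 2.15 board mm [-47.  407.8 231.1] gap 0.0238 F board [ 0.5  1.  -0.1]
[[-0.001  1.    -0.   ]
 [ 1.     0.001 -0.   ]
 [-0.    -0.    -1.   ]]
q [-0.98  0.01  0.23  1.81 -0.    1.32 -0.49]
```

Call:
play_rows(
  rows=[
    {"delta_pos": [-25, 6, 0], "turn": [0, 0, 0], "grip": -0.44},
    {"delta_pos": [-25, 6, 0], "turn": [0, 0, 0], "grip": -0.44},
    {"delta_pos": [-25, 6, 0], "turn": [0, 0, 0], "grip": -0.44},
    {"delta_pos": [-25, 6, 0], "turn": [0, 0, 0], "grip": -0.44},
    {"delta_pos": [-25, 6, 0], "turn": [0, 0, 0], "grip": -0.44},
    {"delta_pos": [-25, 6, 0], "turn": [0, 0, 0], "grip": -0.44},
    {"delta_pos": [-25, 6, 0], "turn": [0, 0, 0], "grip": -0.44},
    {"delta_pos": [-25, 6, 0], "turn": [0, 0, 0], "grip": -0.44},
    {"delta_pos": [-25, 6, 0], "turn": [0, 0, 0], "grip": -0.44},
    {"delta_pos": [-25, 6, 0], "turn": [0, 0, 0], "grip": -0.44},
    {"delta_pos": [-25, 6, 0], "turn": [0, 0, 0], "grip": -0.44},
    {"delta_pos": [-25, 6, 0], "turn": [0, 0, 0], "grip": -0.44},
    {"delta_pos": [-25, 6, 0], "turn": [0, 0, 0], "grip": -0.44},
    {"delta_pos": [-25, 6, 0], "turn": [0, 0, 0], "grip": -0.44},
    {"delta_pos": [-25, 6, 0], "turn": [0, 0, 0], "grip": -0.44},
    {"delta_pos": [-2, 1, 0], "turn": [0, 0, 0], "grip": -0.44},
    {"delta_pos": [0, 0, 0], "turn": [0, 0, 0], "grip": -0.44},
  ],
)

```text
time_s: 3.85
ee_pos: [0.5724, -0.0135, 0.231]
orientation: [-1.909, -2.494, 0.001]
contact_force: [-0.1, 0.1, -0.0]
finger_gap: 0.0238
```

```bash
python3 - <<'E'
from h import *
st(); I=viewer.camera_info('wrist')
im=viewer.read_camera('wrist'); cv2.imwrite('pics/w1.png',im[:,:,::-1])
im=viewer.read_camera('top'); cv2.imwrite('pics/t1.png',cv2.resize(im[90:280,120:420,::-1],None,fx=2.6,fy=2.6))
B=lambda x,y,z:O+BX*x/1000+BY*y/1000+[0,0,z/1000]
print(proj(I,[B(44,80,24),B(90,-2,14),B(-90,-2,14),B(90,130,0),B(-90,130,0)]))
E
```

```text
t 3.85 board mm [ 44.2  31.5 231. ] gap 0.0238 F board [-0.1  0.2 -0. ]
[[ 0.001  1.     0.   ]
 [ 1.    -0.001 -0.001]
 [-0.001  0.    -1.   ]]
q [-0.56  0.17  0.61  1.67 -0.1   1.33  0.33]
[[251.48244664 131.16952397]
 [284.40198058 190.49623039]
 [156.02409619 190.47544006]
 [286.86503276  90.48657011]
 [149.13433541  91.1199089 ]]
```

View pics/w1.png

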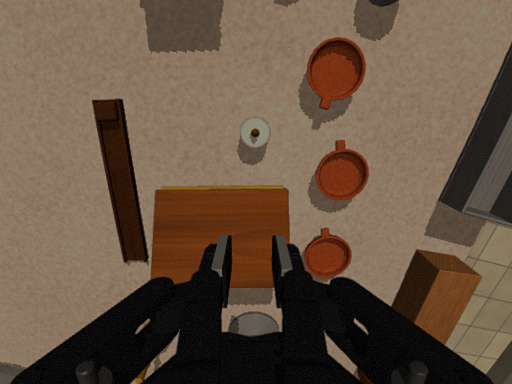

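View pics/t1.png

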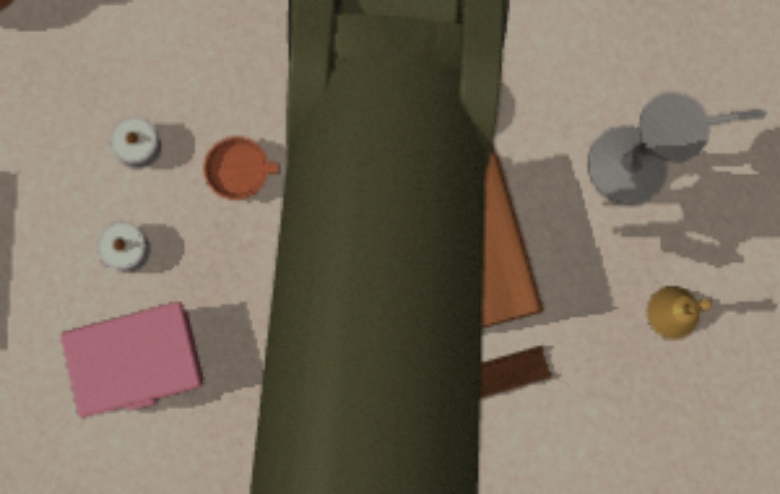

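Wrist picture: the tealight is at (255,131) between the cradle fingers' columns, and the hinge edge is at row 188. I'll shift 3 mm in x and descend between the hinge and the tealight.

Call:
play_rows(
  rows=[
    {"delta_pos": [0, 3, 24], "turn": [0, 0, 0], "grip": -0.44},
    {"delta_pos": [0, 0, 24], "turn": [0, 0, 0], "grip": -0.44},
    {"delta_pos": [0, 0, 24], "turn": [0, 0, 0], "grip": -0.44},
    {"delta_pos": [0, 0, 24], "turn": [0, 0, 0], "grip": -0.44},
    {"delta_pos": [0, 0, 24], "turn": [0, 0, 0], "grip": -0.44},
    {"delta_pos": [0, 0, 24], "turn": [0, 0, 0], "grip": -0.44},
    {"delta_pos": [0, 0, 24], "turn": [0, 0, 0], "grip": -0.44},
    {"delta_pos": [0, 0, 20], "turn": [0, 0, 0], "grip": -0.44},
    {"delta_pos": [0, 0, 20], "turn": [0, 0, 0], "grip": -0.44},
    {"delta_pos": [0, 0, 10], "turn": [0, 0, 0], "grip": -0.44},
    {"delta_pos": [0, 0, 7], "turn": [0, 0, 0], "grip": -0.44},
    {"delta_pos": [0, 0, 0], "turn": [0, 0, 0], "grip": -0.44},
  ],
)

```text
time_s: 5.15
ee_pos: [0.575, -0.0115, 0.0059]
orientation: [-1.906, -2.497, 0.001]
contact_force: [0.6, -0.0, -0.5]
finger_gap: 0.0238
```

```bash
python3 - <<'E'
from h import *
st()
im=viewer.read_camera('wrist'); cv2.imwrite('pics/w2.png',im[:,:,::-1])
im=viewer.read_camera('scene'); cv2.imwrite('pics/s2.png',cv2.resize(im[90:310,130:400,::-1],None,fx=2.7,fy=2.7))
E
```

```text
t 5.15 board mm [47.2 32.8  5.9] gap 0.0238 F board [ 0.6 -0.2 -0.5]
[[-0.002  1.     0.   ]
 [ 1.     0.002 -0.001]
 [-0.001  0.    -1.   ]]
q [-0.48  0.42  0.55  1.88 -0.27  0.92  0.46]
```

View pics/w2.png

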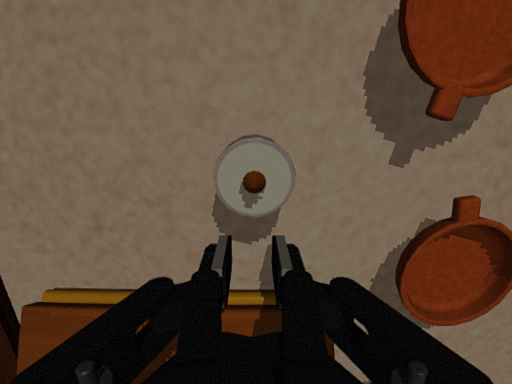

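View pics/s2.png

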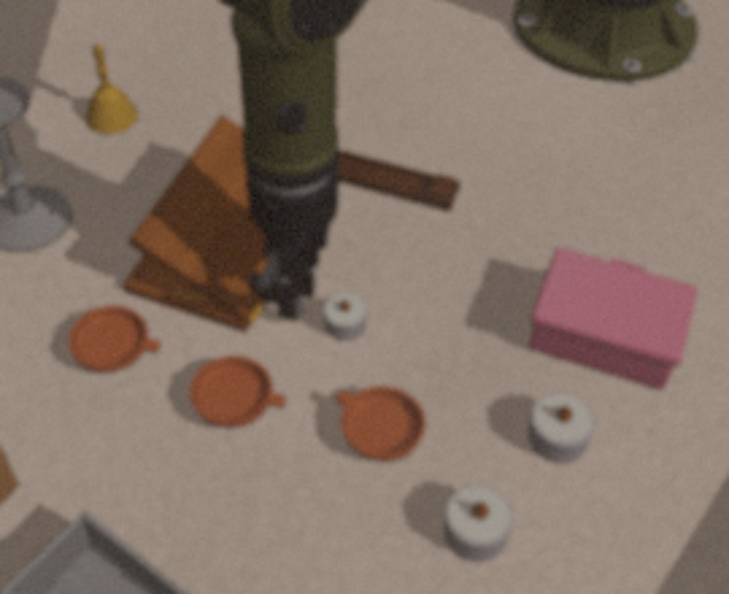

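The tealight at (254,178) is centred on the fingers (mid column 252), so I'll push.

Call:
play_rows(
  rows=[
    {"delta_pos": [6, 0, 0], "turn": [0, 0, 0], "grip": -0.44},
    {"delta_pos": [6, 0, 0], "turn": [0, 0, 0], "grip": -0.44},
    {"delta_pos": [4, 0, 0], "turn": [0, 0, 0], "grip": -0.44},
    {"delta_pos": [4, 0, 0], "turn": [0, 0, 0], "grip": -0.44},
    {"delta_pos": [4, 0, 0], "turn": [0, 0, 0], "grip": -0.44},
    {"delta_pos": [5, 0, 0], "turn": [0, 0, 0], "grip": -0.44},
    {"delta_pos": [6, 0, 0], "turn": [0, 0, 0], "grip": -0.44},
    {"delta_pos": [6, 0, 0], "turn": [0, 0, 0], "grip": -0.44},
    {"delta_pos": [6, 0, 0], "turn": [0, 0, 0], "grip": -0.44},
    {"delta_pos": [6, 0, 0], "turn": [0, 0, 0], "grip": -0.44},
    {"delta_pos": [6, 0, 0], "turn": [0, 0, 0], "grip": -0.44},
    {"delta_pos": [6, 0, 0], "turn": [0, 0, 0], "grip": -0.44},
    {"delta_pos": [6, 0, 0], "turn": [0, 0, 0], "grip": -0.44},
    {"delta_pos": [6, 0, 0], "turn": [0, 0, 0], "grip": -0.44},
    {"delta_pos": [6, 0, 0], "turn": [0, 0, 0], "grip": -0.44},
    {"delta_pos": [6, 0, 0], "turn": [0, 0, 0], "grip": -0.44},
    {"delta_pos": [6, 0, 0], "turn": [0, 0, 0], "grip": -0.44},
    {"delta_pos": [6, 0, 0], "turn": [0, 0, 0], "grip": -0.44},
    {"delta_pos": [4, 0, 0], "turn": [0, 0, 0], "grip": -0.44},
    {"delta_pos": [0, 0, 0], "turn": [0, 0, 0], "grip": -0.44},
  ],
)

```text
time_s: 7.25
ee_pos: [0.5476, 0.09, 0.0063]
orientation: [-1.906, -2.497, -0.0]
contact_force: [-0.1, 0.5, -0.6]
finger_gap: 0.0237
```

```bash
python3 - <<'E'
from h import *
st()
I=viewer.camera_info('wrist')
im=viewer.read_camera('wrist'); cv2.imwrite('pics/w3.png',im[:,:,::-1])
im=viewer.read_camera('scene'); cv2.imwrite('pics/s3.png',cv2.resize(im[90:310,130:400,::-1],None,fx=2.7,fy=2.7))
E
```

```text
t 7.25 board mm [ 47.3 138.    6.3] gap 0.0237 F board [ 0.   0.5 -0.6]
[[-0.002  1.     0.   ]
 [ 1.     0.002 -0.   ]
 [-0.     0.    -1.   ]]
q [-0.66  0.38  0.52  1.93 -0.24  0.9   0.25]
```

View pics/w3.png

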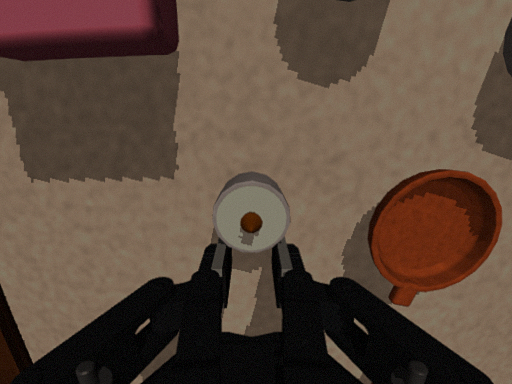

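View pics/s3.png

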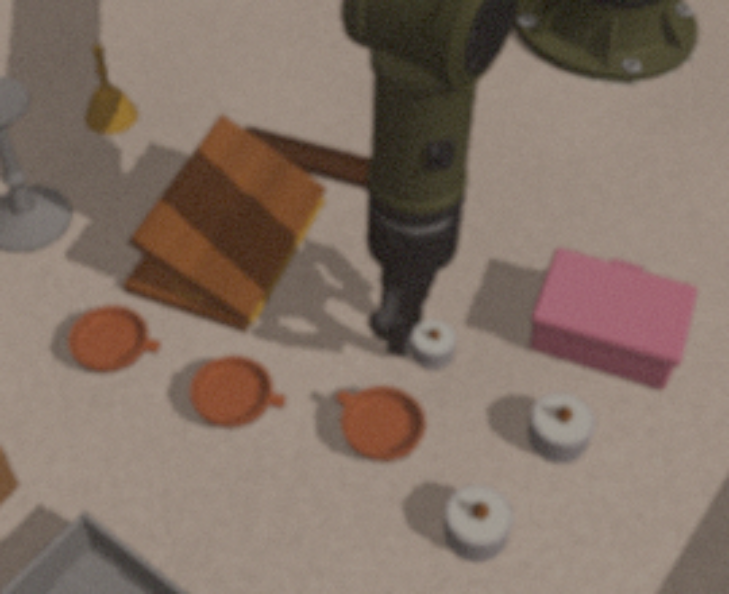

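Call:
play_rows(
  rows=[
    {"delta_pos": [4, 0, 0], "turn": [0, 0, 0], "grip": -0.44},
    {"delta_pos": [5, 0, 0], "turn": [0, 0, 0], "grip": -0.44},
    {"delta_pos": [5, 0, 0], "turn": [0, 0, 0], "grip": -0.44},
    {"delta_pos": [4, 0, 0], "turn": [0, 0, 0], "grip": -0.44},
    {"delta_pos": [2, 0, 0], "turn": [0, 0, 0], "grip": -0.44},
    {"delta_pos": [0, 0, 0], "turn": [0, 0, 0], "grip": -0.44},
    {"delta_pos": [-6, 0, 0], "turn": [0, 0, 0], "grip": -0.44},
    {"delta_pos": [-12, 0, 0], "turn": [0, 0, 0], "grip": -0.44},
    {"delta_pos": [-12, 0, 0], "turn": [0, 0, 0], "grip": -0.44},
    {"delta_pos": [0, 0, -20], "turn": [0, 0, 0], "grip": -0.44},
    {"delta_pos": [0, 0, -25], "turn": [0, 0, 0], "grip": -1},
    {"delta_pos": [0, 0, -25], "turn": [0, 0, 0], "grip": -1},
    {"delta_pos": [0, 0, -25], "turn": [0, 0, 0], "grip": -1},
    {"delta_pos": [0, 0, -25], "turn": [0, 0, 0], "grip": -1},
    {"delta_pos": [0, 0, -25], "turn": [0, 0, 0], "grip": -1},
    {"delta_pos": [0, 0, -25], "turn": [0, 0, 0], "grip": -1},
    {"delta_pos": [0, 0, -25], "turn": [0, 0, 0], "grip": -1},
    {"delta_pos": [0, 0, 0], "turn": [0, 0, 0], "grip": -1},
  ],
)

```text
time_s: 9.15
ee_pos: [0.5529, 0.0779, 0.2051]
orientation: [1.908, 2.491, 0.009]
contact_force: [1.2, 0.2, 0.7]
finger_gap: -0.0001
```

```bash
python3 - <<'E'
from h import *
st()
I=viewer.camera_info('wrist')
im=viewer.read_camera('wrist'); cv2.imwrite('pics/w4.png',im[:,:,::-1])
B=lambda x,y,z:O+BX*x/1000+BY*y/1000+[0,0,z/1000]
print(proj(I,[B(47,185,24),B(90,-2,14),B(-90,-2,14),B(90,130,0),B(-90,130,0)]))
E
```

```text
t 9.15 board mm [ 49.4 124.9 205.1] gap -0.0001 F board [ 1.2 -0.1  0.7]
[[ 0.001  1.     0.   ]
 [ 1.    -0.001  0.007]
 [ 0.007  0.    -1.   ]]
q [-0.71  0.14  0.58  1.74 -0.08  1.27  0.15]
[[248.37261055 123.01356289]
 [279.19288457 258.62581325]
 [152.69123275 258.7593452 ]
 [281.38717486 165.00864324]
 [144.49680712 165.47383107]]
```

View pics/w4.png

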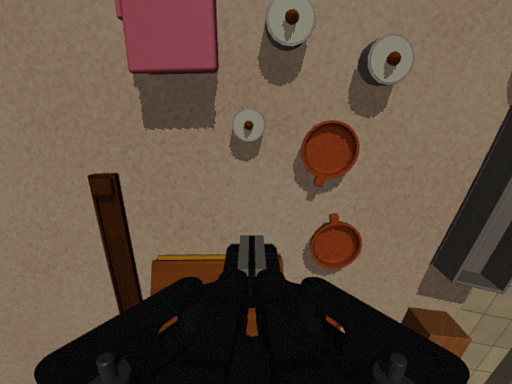

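Tealight is upright at about (248,124), matching board y 185. Its near edge is at 165, so it is well clear of 130. Next I'll move behind the leaf's free edge.

Call:
play_rows(
  rows=[
    {"delta_pos": [-21, -4.5, 0], "turn": [0, 0, 0], "grip": -1},
    {"delta_pos": [-21, -4.5, 0], "turn": [0, 0, 0], "grip": -1},
    {"delta_pos": [-21, -4.5, 0], "turn": [0, 0, 0], "grip": -1},
    {"delta_pos": [-21, -4.5, 0], "turn": [0, 0, 0], "grip": -1},
    {"delta_pos": [-21, -4.5, 0], "turn": [0, 0, 0], "grip": -1},
    {"delta_pos": [-21, -4.5, 0], "turn": [0, 0, 0], "grip": -1},
    {"delta_pos": [-21, -4.5, 0], "turn": [0, 0, 0], "grip": -1},
    {"delta_pos": [-21, -4.5, 0], "turn": [0, 0, 0], "grip": -1},
    {"delta_pos": [-21, -4.5, 0], "turn": [0, 0, 0], "grip": -1},
    {"delta_pos": [-21, -4.5, 0], "turn": [0, 0, 0], "grip": -1},
    {"delta_pos": [-21, -4.5, 0], "turn": [0, 0, 0], "grip": -1},
    {"delta_pos": [-21, -4.5, 0], "turn": [0, 0, 0], "grip": -1},
    {"delta_pos": [-23, -4.5, 0], "turn": [0, 0, 0], "grip": -1},
    {"delta_pos": [0, 0, 0], "turn": [0, 0, 0], "grip": -1},
  ],
)

```text
time_s: 10.6
ee_pos: [0.5643, -0.2064, 0.2001]
orientation: [-1.916, -2.49, 0.005]
contact_force: [-0.2, 0.1, 0.0]
finger_gap: -0.0003
```

```bash
python3 - <<'E'
from h import *
st()
I=viewer.camera_info('wrist')
im=viewer.read_camera('wrist'); cv2.imwrite('pics/w5.png',im[:,:,::-1])
im=viewer.read_camera('scene'); cv2.imwrite('pics/s5.png',im[:,:,::-1])
B=lambda x,y,z:O+BX*x/1000+BY*y/1000+[0,0,z/1000]
th=.42;print(proj(I,[B(s*90,-130*np.cos(th)+14*np.sin(th),14+130*np.sin(th)+14*np.cos(th)) for s in (1,-1)]+[B(90,6,26),B(-90,6,26)]))
E
```

```text
t 10.6 board mm [ -14.2 -152.5  200.1] gap -0.0003 F board [-0.1  0.1  0. ]
[[ 0.006  1.    -0.002]
 [ 1.    -0.006 -0.003]
 [-0.003 -0.002 -1.   ]]
q [-0.32  0.28  0.76  1.65 -0.2   1.29  0.73]
[[358.30859743 148.3069306 ]
 [174.04187203 148.99209539]
 [350.95254345  26.95781155]
 [178.59540655  27.47553018]]
```

View pics/w5.png

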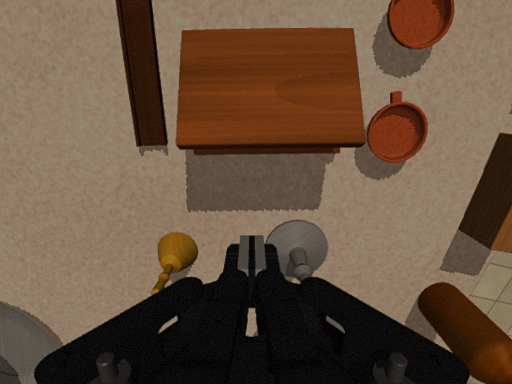

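View pics/s5.png

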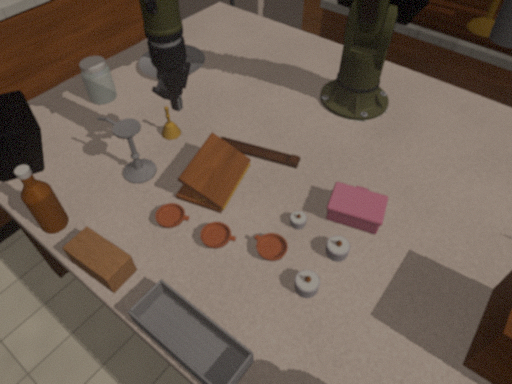

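Model and wrist picture agree: free edge at row 147 (predicted 148). θ≈0.42, with the fingers 20 mm behind the edge. I'll descend and compute the arc moves.

Call:
play_rows(
  rows=[
    {"delta_pos": [0, 0, 23], "turn": [0, 0, 0], "grip": -1},
    {"delta_pos": [0, 2, 23], "turn": [0, 0, 0], "grip": -1},
    {"delta_pos": [0, 2, 23], "turn": [0, 0, 0], "grip": -1},
    {"delta_pos": [0, 2, 23], "turn": [0, 0, 0], "grip": -1},
    {"delta_pos": [0, 2, 23], "turn": [0, 0, 0], "grip": -1},
    {"delta_pos": [0, 2, 23], "turn": [0, 0, 0], "grip": -1},
    {"delta_pos": [0, 2, 15], "turn": [0, 0, 0], "grip": -1},
    {"delta_pos": [0, 0, 9], "turn": [0, 0, 0], "grip": -1},
    {"delta_pos": [0, 0, 0], "turn": [0, 0, 0], "grip": -1},
  ],
)

```text
time_s: 11.6
ee_pos: [0.5771, -0.1973, 0.0381]
orientation: [-1.905, -2.495, 0.001]
contact_force: [-0.7, -0.2, 0.3]
finger_gap: 0.0002
```

```bash
python3 - <<'E'
from h import *
st()
im=viewer.read_camera('scene'); cv2.imwrite('pics/s6.png',cv2.resize(im[60:280,90:360,::-1],None,fx=2.7,fy=2.7))
im=viewer.read_camera('wrist'); cv2.imwrite('pics/w6.png',im[:,:,::-1])
def tcp(th):
    if th<np.pi/2: return np.array([-130*np.cos(th)-11,14+130*np.sin(th)-27])
    return np.array([-103*np.cos(th)-11,14+103*np.sin(th)])
ths=np.r_[np.linspace(.42,np.pi/2,18),np.linspace(np.pi/2,np.pi,23)[1:]]
P=np.array([tcp(t) for t in ths]);print(P[0]);
for i,d in enumerate(np.diff(P,axis=0)): print(i,round(ths[i+1],2),P[i+1].round(0),d[0].round(1),-d[1].round(1))
E
```

```text
t 11.6 board mm [   0.6 -147.1   38.1] gap 0.0002 F board [-0.7  0.   0.3]
[[-0.002  1.     0.001]
 [ 1.     0.002 -0.002]
 [-0.002  0.001 -1.   ]]
q [-0.26  0.47  0.68  1.78 -0.34  1.02  0.82]
[-129.70156224   40.0088589 ]
0 0.49 [-126.   48.] 3.9 -7.9
1 0.56 [-121.   56.] 4.4 -7.6
2 0.62 [-117.   63.] 4.9 -7.3
3 0.69 [-111.   70.] 5.4 -7.0
4 0.76 [-105.   76.] 5.8 -6.6
5 0.83 [-99.  83.] 6.3 -6.2
6 0.89 [-92.  88.] 6.7 -5.7
7 0.96 [-85.  94.] 7.0 -5.3
8 1.03 [-78.  98.] 7.4 -4.8
9 1.1 [-70. 103.] 7.7 -4.3
10 1.16 [-62. 106.] 8.0 -3.7
11 1.23 [-54. 110.] 8.2 -3.2
12 1.3 [-46. 112.] 8.4 -2.6
13 1.37 [-37. 114.] 8.6 -2.1
14 1.44 [-29. 116.] 8.7 -1.5
15 1.5 [-20. 117.] 8.8 -0.9
16 1.57 [-11. 117.] 8.8 -0.3
17 1.64 [ -4. 117.] 7.3 0.3
18 1.71 [  4. 116.] 7.3 0.8
19 1.78 [ 11. 115.] 7.2 1.3
20 1.86 [ 18. 113.] 7.1 1.8
21 1.93 [ 25. 111.] 7.0 2.3
22 2.0 [ 32. 108.] 6.8 2.8
23 2.07 [ 38. 104.] 6.6 3.3
24 2.14 [ 45. 101.] 6.3 3.8
25 2.21 [51. 96.] 6.0 4.2
26 2.28 [56. 92.] 5.7 4.6
27 2.36 [62. 87.] 5.4 5.0
28 2.43 [67. 81.] 5.0 5.4
29 2.5 [71. 76.] 4.6 5.7
30 2.57 [76. 70.] 4.2 6.0
31 2.64 [79. 63.] 3.8 6.3
32 2.71 [83. 57.] 3.3 6.6
33 2.78 [86. 50.] 2.8 6.8
34 2.86 [88. 43.] 2.3 7.0
35 2.93 [90. 36.] 1.8 7.1
36 3.0 [91. 29.] 1.3 7.2
37 3.07 [92. 21.] 0.8 7.3
38 3.14 [92. 14.] 0.3 7.3
```

View pics/s6.png

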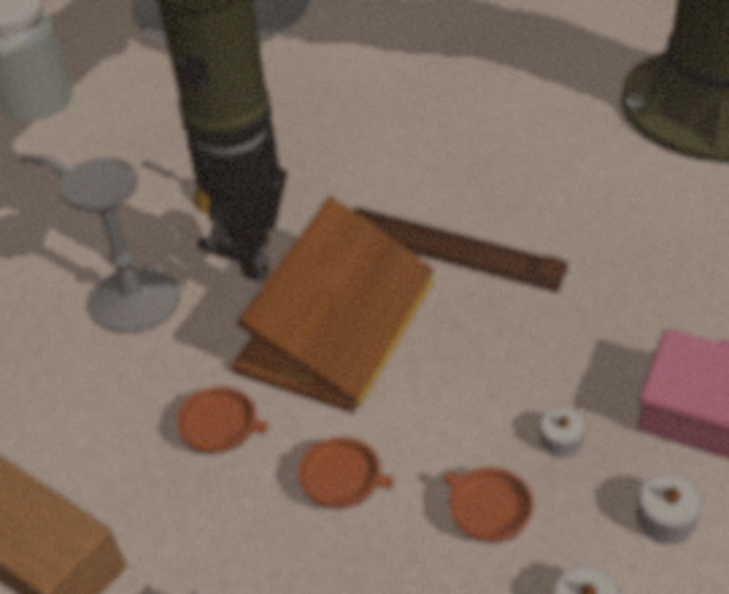

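View pics/w6.png

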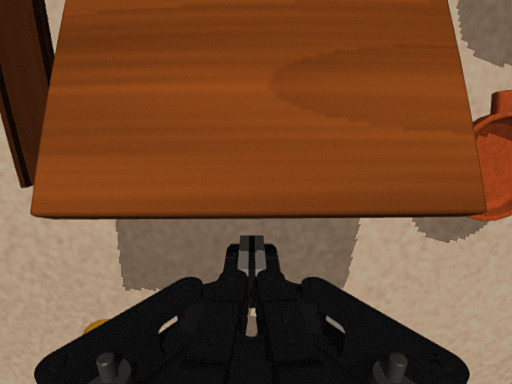

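Call:
play_rows(
  rows=[
    {"delta_pos": [6, 0, 0], "turn": [0, 0, 0], "grip": -1},
    {"delta_pos": [5, 0, 0], "turn": [0, 0, 0], "grip": -1},
    {"delta_pos": [4, 0, 0], "turn": [0, 0, 0], "grip": -1},
    {"delta_pos": [4, 0, 0], "turn": [0, 0, 0], "grip": -1},
    {"delta_pos": [4, 0, -4], "turn": [0, 0, 0], "grip": -1},
    {"delta_pos": [4, 0, -6], "turn": [0, 0, 0], "grip": -1},
    {"delta_pos": [4, 0, -6], "turn": [0, 0, 0], "grip": -1},
    {"delta_pos": [0, 0, 0], "turn": [0, 0, 0], "grip": -1},
  ],
)

```text
time_s: 12.5
ee_pos: [0.5704, -0.168, 0.0566]
orientation: [1.906, 2.496, 0.002]
contact_force: [0.2, -0.7, 0.2]
finger_gap: 0.0002
```

```bash
python3 - <<'E'
from h import *
st()
im=viewer.read_camera('scene'); cv2.imwrite('pics/s7.png',cv2.resize(im[60:280,90:360,::-1],None,fx=2.7,fy=2.7))
E
```

```text
t 12.5 board mm [   1.8 -117.    56.6] gap 0.0002 F board [ 0.  -0.7  0.2]
[[-0.001  1.    -0.   ]
 [ 1.     0.001  0.002]
 [ 0.002 -0.    -1.   ]]
q [-0.33  0.41  0.69  1.81 -0.31  1.03  0.75]
```

View pics/s7.png

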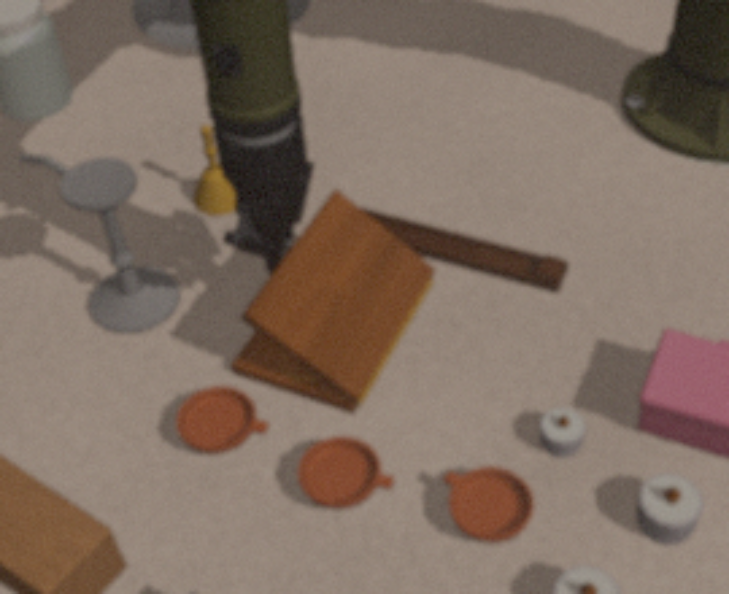

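The leaf is following the fingers, so I'll continue along the arc.

Call:
play_rows(
  rows=[
    {"delta_pos": [5, 0, -7], "turn": [0, 0, 0], "grip": -1},
    {"delta_pos": [5.5, 0, -7], "turn": [0, 0, 0], "grip": -1},
    {"delta_pos": [6, 0, -6.5], "turn": [0, 0, 0], "grip": -1},
    {"delta_pos": [6.5, 0, -6], "turn": [0, 0, 0], "grip": -1},
    {"delta_pos": [7, 0, -5.5], "turn": [0, 0, 0], "grip": -1},
    {"delta_pos": [7, 0, -5.5], "turn": [0, 0, 0], "grip": -1},
    {"delta_pos": [7.5, 0, -5], "turn": [0, 0, 0], "grip": -1},
    {"delta_pos": [7.5, 0, -4.5], "turn": [0, 0, 0], "grip": -1},
    {"delta_pos": [8, 0, -3.5], "turn": [0, 0, 0], "grip": -1},
    {"delta_pos": [8, 0, -3], "turn": [0, 0, 0], "grip": -1},
    {"delta_pos": [8.5, 0, -2.5], "turn": [0, 0, 0], "grip": -1},
    {"delta_pos": [0, 0, 0], "turn": [0, 0, 0], "grip": -1},
  ],
)

```text
time_s: 13.75
ee_pos: [0.5497, -0.0923, 0.1116]
orientation: [-1.904, -2.498, -0.002]
contact_force: [-0.2, 0.7, 0.1]
finger_gap: 0.0001
```

```bash
python3 - <<'E'
from h import *
st()
im=viewer.read_camera('scene'); cv2.imwrite('pics/s8.png',cv2.resize(im[60:280,90:360,::-1],None,fx=2.7,fy=2.7))
E
```

```text
t 13.75 board mm [  1.6 -38.6 111.6] gap 0.0001 F board [0.  0.7 0.1]
[[-0.003  1.     0.001]
 [ 1.     0.003  0.001]
 [ 0.001  0.001 -1.   ]]
q [-0.5   0.26  0.71  1.85 -0.19  1.1   0.55]
```

View pics/s8.png

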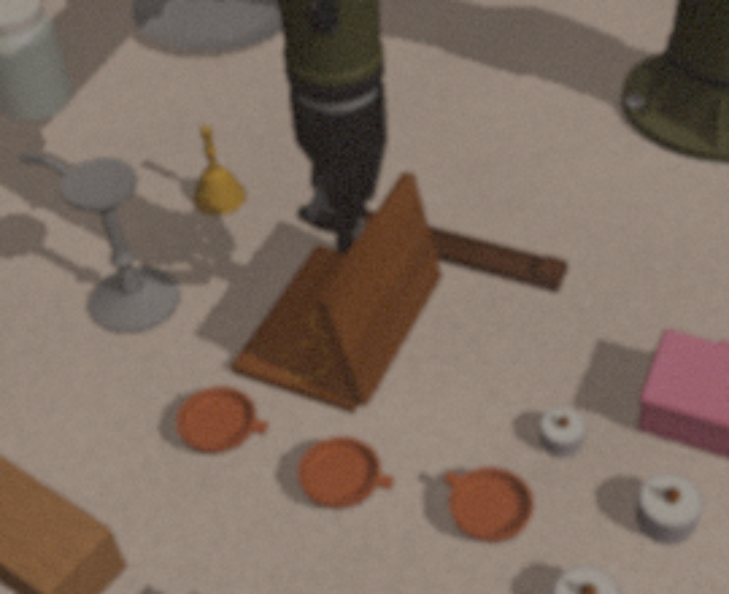

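Call:
play_rows(
  rows=[
    {"delta_pos": [8.5, 0, -2], "turn": [0, 0, 0], "grip": -1},
    {"delta_pos": [8.5, 0, -2], "turn": [0, 0, 0], "grip": -1},
    {"delta_pos": [8.5, 0, -1], "turn": [0, 0, 0], "grip": -1},
    {"delta_pos": [8.5, 0, 0], "turn": [0, 0, 0], "grip": -1},
    {"delta_pos": [8, 0, 0], "turn": [0, 0, 0], "grip": -1},
    {"delta_pos": [7.5, 0, 1], "turn": [0, 0, 0], "grip": -1},
    {"delta_pos": [7, 0, 1.5], "turn": [0, 0, 0], "grip": -1},
    {"delta_pos": [7, 0, 2], "turn": [0, 0, 0], "grip": -1},
    {"delta_pos": [7, 0, 2.5], "turn": [0, 0, 0], "grip": -1},
    {"delta_pos": [6.5, 0, 3], "turn": [0, 0, 0], "grip": -1},
    {"delta_pos": [6.5, 0, 3.5], "turn": [0, 0, 0], "grip": -1},
    {"delta_pos": [6, 0, 4], "turn": [0, 0, 0], "grip": -1},
    {"delta_pos": [0, 0, 0], "turn": [0, 0, 0], "grip": -1},
  ],
)

```text
time_s: 15.1
ee_pos: [0.5256, -0.0066, 0.0981]
orientation: [-1.905, -2.497, 0.0]
contact_force: [0.3, 0.0, -1.0]
finger_gap: -0.0
```

```bash
python3 - <<'E'
from h import *
st()
im=viewer.read_camera('scene'); cv2.imwrite('pics/s9.png',cv2.resize(im[60:280,90:360,::-1],None,fx=2.7,fy=2.7))
E
```

```text
t 15.1 board mm [ 0.8 50.5 98.1] gap -0.0 F board [ 0.3 -0.  -1. ]
[[-0.003  1.     0.001]
 [ 1.     0.003 -0.001]
 [-0.001  0.001 -1.   ]]
q [-0.64  0.19  0.66  1.94 -0.13  1.06  0.35]
```

View pics/s9.png

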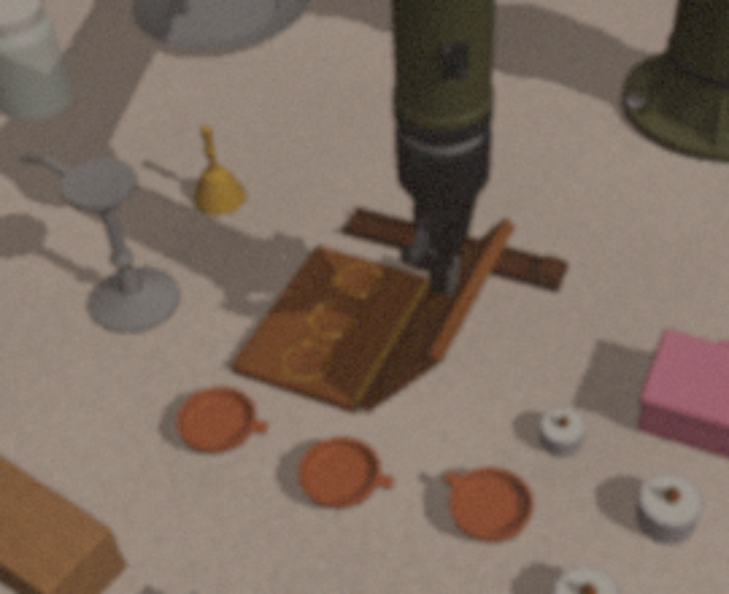

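The leaf is well past upright. I'll continue down along the arc.

Call:
play_rows(
  rows=[
    {"delta_pos": [6, 0, 5], "turn": [0, 0, 0], "grip": -1},
    {"delta_pos": [5.5, 0, 5], "turn": [0, 0, 0], "grip": -1},
    {"delta_pos": [5, 0, 5.5], "turn": [0, 0, 0], "grip": -1},
    {"delta_pos": [5, 0, 6], "turn": [0, 0, 0], "grip": -1},
    {"delta_pos": [4, 0, 6], "turn": [0, 0, 0], "grip": -1},
    {"delta_pos": [4, 0, 6.5], "turn": [0, 0, 0], "grip": -1},
    {"delta_pos": [3.5, 0, 6.5], "turn": [0, 0, 0], "grip": -1},
    {"delta_pos": [3, 0, 7], "turn": [0, 0, 0], "grip": -1},
    {"delta_pos": [2.5, 0, 7], "turn": [0, 0, 0], "grip": -1},
    {"delta_pos": [2, 0, 7], "turn": [0, 0, 0], "grip": -1},
    {"delta_pos": [1.5, 0, 7], "turn": [0, 0, 0], "grip": -1},
    {"delta_pos": [1, 0, 6], "turn": [0, 0, 0], "grip": -1},
    {"delta_pos": [0, 0, 4], "turn": [0, 0, 0], "grip": -1},
    {"delta_pos": [0, 0, 0], "turn": [0, 0, 0], "grip": -1},
  ],
)

```text
time_s: 16.55
ee_pos: [0.5143, 0.0332, 0.0197]
orientation: [-1.907, -2.496, 0.002]
contact_force: [0.1, -0.5, 0.4]
finger_gap: -0.0001
```

```bash
python3 - <<'E'
from h import *
st()
im=viewer.read_camera('scene'); cv2.imwrite('pics/s10.png',cv2.resize(im[60:280,90:360,::-1],None,fx=2.7,fy=2.7))
E
```

```text
t 16.55 board mm [ 0.4 91.9 19.7] gap -0.0001 F board [-0.  -0.5  0.4]
[[-0.001  1.    -0.   ]
 [ 1.     0.001 -0.001]
 [-0.001 -0.    -1.   ]]
q [-0.66  0.29  0.61  2.02 -0.21  0.9   0.33]
```

View pics/s10.png

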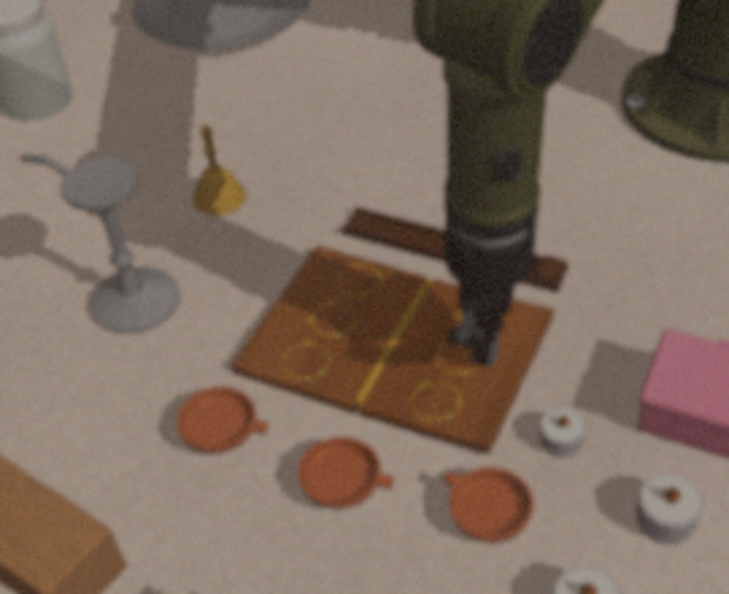

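Call:
play_rows(
  rows=[
    {"delta_pos": [0, 0, 2], "turn": [0, 0, 0], "grip": -1},
    {"delta_pos": [0, 0, 2], "turn": [0, 0, 0], "grip": -1},
    {"delta_pos": [0, 0, 2], "turn": [0, 0, 0], "grip": -1},
    {"delta_pos": [0, 0, 0], "turn": [0, 0, 0], "grip": -1},
  ],
)

```text
time_s: 17.0
ee_pos: [0.5148, 0.0335, 0.0142]
orientation: [1.907, 2.496, 0.0]
contact_force: [0.3, 0.2, 0.4]
finger_gap: -0.0002
```

```bash
python3 - <<'E'
from h import *
st()
E
```

```text
t 17.0 board mm [ 0.9 91.9 14.2] gap -0.0002 F board [0.3 0.1 0.4]
[[-0.001  1.     0.   ]
 [ 1.     0.001  0.   ]
 [ 0.     0.    -1.   ]]
q [-0.66  0.3   0.61  2.02 -0.22  0.89  0.33]
```

Call:
play_rows(
  rows=[
    {"delta_pos": [0, 0, 1], "turn": [0, 0, 0], "grip": -1},
    {"delta_pos": [0, 0, 0], "turn": [0, 0, 0], "grip": -1},
  ],
)

```text
time_s: 17.2
ee_pos: [0.5148, 0.0335, 0.014]
orientation: [-1.907, -2.496, -0.0]
contact_force: [-2.8, -0.3, 7.4]
finger_gap: -0.0002
```

Call:
play_rows(
  rows=[
    {"delta_pos": [0, 0, 1], "turn": [0, 0, 0], "grip": -1},
    {"delta_pos": [0, 0, 0], "turn": [0, 0, 0], "grip": -1},
  ],
)

```text
time_s: 17.4
ee_pos: [0.5149, 0.0335, 0.0139]
orientation: [-1.907, -2.495, -0.001]
contact_force: [-4.8, -1.4, 14.1]
finger_gap: -0.0001
```

It presses with 14 N and stops at z = 13.9 mm, which is flat. I'll lift off and check.

Call:
play_rows(
  rows=[
    {"delta_pos": [0, 0, 0], "turn": [0, 0, 0], "grip": -1},
    {"delta_pos": [0, 0, -6], "turn": [0, 0, 0], "grip": -1},
    {"delta_pos": [0, 0, -15], "turn": [0, 0, 0], "grip": -1},
    {"delta_pos": [0, 0, -25], "turn": [0, 0, 0], "grip": -1},
    {"delta_pos": [0, 0, -25], "turn": [0, 0, 0], "grip": -1},
    {"delta_pos": [0, 0, -25], "turn": [0, 0, 0], "grip": -1},
    {"delta_pos": [0, 0, -25], "turn": [0, 0, 0], "grip": -1},
    {"delta_pos": [0, 0, -25], "turn": [0, 0, 0], "grip": -1},
    {"delta_pos": [0, 0, -25], "turn": [0, 0, 0], "grip": -1},
    {"delta_pos": [0, 0, -25], "turn": [0, 0, 0], "grip": -1},
    {"delta_pos": [25, 0, 0], "turn": [0, 0, 0], "grip": -1},
    {"delta_pos": [25, 0, 0], "turn": [0, 0, 0], "grip": -1},
    {"delta_pos": [25, 0, 0], "turn": [0, 0, 0], "grip": -1},
    {"delta_pos": [25, 0, 0], "turn": [0, 0, 0], "grip": -1},
    {"delta_pos": [25, 0, 0], "turn": [0, 0, 0], "grip": -1},
    {"delta_pos": [25, 0, 0], "turn": [0, 0, 0], "grip": -1},
    {"delta_pos": [25, 0, 0], "turn": [0, 0, 0], "grip": -1},
    {"delta_pos": [25, 0, 0], "turn": [0, 0, 0], "grip": -1},
    {"delta_pos": [25, 0, 0], "turn": [0, 0, 0], "grip": -1},
    {"delta_pos": [0, 0, 0], "turn": [0, 0, 0], "grip": -1},
  ],
)

```text
time_s: 19.4
ee_pos: [0.454, 0.2544, 0.2089]
orientation: [-1.899, -2.501, -0.002]
contact_force: [0.3, 0.1, -0.5]
finger_gap: 0.0002
```

```bash
python3 - <<'E'
from h import *
st()
im=viewer.read_camera('scene'); cv2.imwrite('pics/s11.png',cv2.resize(im[60:310,90:400,::-1],None,fx=2.4,fy=2.4))
im=viewer.read_camera('top'); cv2.imwrite('pics/t11.png',cv2.resize(im[90:280,120:420,::-1],None,fx=2.66,fy=2.66))
B=lambda x,y,z:O+BX*x/1000+BY*y/1000+[0,0,z/1000]
print((proj(viewer.camera_info('scene'),[B(94,130,14),B(-86,130,14),B(94,130,0),B(94,-2,14),B(47,185,24)])-[90,60])*2.4)
print((proj(viewer.camera_info('top'),[B(94,130,14),B(-86,130,14),B(47,185,24)])-[120,90])*2.66)
E
```

```text
t 19.4 board mm [1.000e-01 3.211e+02 2.089e+02] gap 0.0002 F board [ 0.3 -0.  -0.5]
[[-0.007  1.     0.001]
 [ 1.     0.007  0.   ]
 [ 0.     0.001 -1.   ]]
q [-0.97  0.05  0.43  1.82 -0.02  1.28 -0.27]
[[432.06605119 400.01875749]
 [491.23799219 276.68759617]
 [431.59964586 408.26433901]
 [311.01861675 358.97657478]
 [501.38472848 375.89841   ]]
[[275.81111542 211.28066752]
 [316.4788034  377.20702553]
 [234.19986509 265.13025108]]
```

View pics/s11.png

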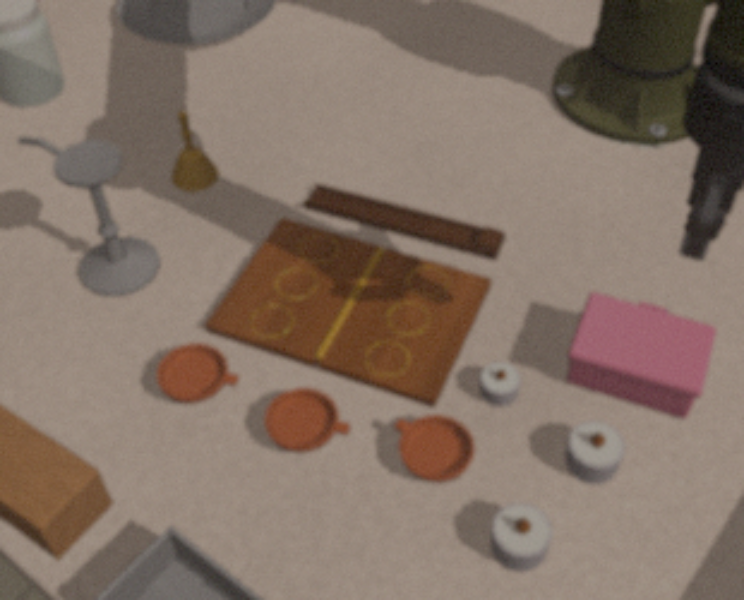

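View pics/t11.png

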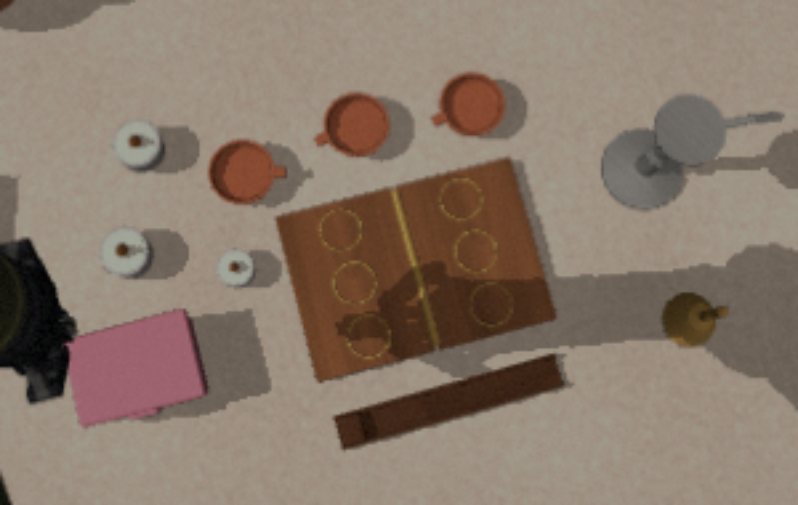

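Both pictures show the leaf flat: its outer corners in the top crop are at (278,215) and (318,381), within 4 px of the flat prediction. The tealight at (235,268) is upright and clear. The other objects have not moved.

```bash
python3 -c "
from cell import finish_job
print(finish_job())"
```

```text
the job is handed in; nothing more can be done
None
```

The board is open with its leaf flat on the shelf, and the tealight stands clear of it. I handed the job in at about 19.5 s on the robot's clock.

- **Tealight:** I pushed the smallest tealight upright about 105 mm along the shelf, cradled between slightly opened fingertips. Its near edge is now about 35 mm beyond where the leaf lies.
- **Leaf:** I then pushed it over its hinge with closed fingertips and pressed it down with about 14 N. The fingertips stopped at 13.9 mm, matching the 14 mm expected for a flat leaf.
- **Last checks:** After lifting off, the leaf's corners in the top picture were within 4 pixels (about 3–4 mm) of the flat prediction. By eye in the last top and scene pictures, the diyas, aarti stand, pink box, incense holder and bell had not moved, and the robot was touching nothing.
- **Disagreement:** The board's position along its hinge came out about 4 mm different between the wrist and top views, which made no difference to the job. No check failed.

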